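# Put the spare pump away in the sliding-cover case

### The job

Put the spare pump away in the sloping black case: slide the case's cover all the way back, then lower the pump in, tilted to match the slope, so that it is lying flat on the case's floor before you let go of it. Then slide the cover fully shut again. Leave the torch, the valve and the tamper where they are.

Things in the scene. Friction and masses are not known exactly. Their poses are not given: they have to be found in the camera images.
- case: Black plastic case, fixed at a 30 degree slope on a fixed aluminium stand; the mouth looks up and towards the robot. Origin: centre of the inner floor, 56 mm above the bench. Own axes: x up the slope, away from the robot; y level, to the left; z square out of the mouth, 30 degrees from vertical. Inside 160 (x) by 150 (y) mm, walls 5 mm. Closed, it has 62 mm of height inside.
- case_mouth (a point): Centre of the mouth: z = 62 mm in the case's frame, at the underside of the cover; same axes as the case. The front and side walls rise to z = 70 mm, the rear wall only to z = 60 mm so that the cover can pass over it. With the cover fully back the mouth is clear from x = -80 to +75 mm.
- cover (a joint): Grey sliding cover of the case, a 164 x 149 x 5 mm plate in grooves. Value in m: 0 fully shut (stop at the front wall), 0.155 fully back (stop); it grows as the cover slides up the slope along the case's +x. It takes about 3 N to slide and stays where it is left. At the start it may be up to 30 mm ajar.
- cover_grip (a point): Centre of the top face of the black grip block on the cover; moves with the cover. Block 44 mm long along the case's x, 18 mm wide along y (grasp across y), 30 mm high above the cover. In the case's frame its top is at z = 97 mm, y = 0, and at x = -43 mm when shut. Axes as the case's.
- pump: Vibration pump lying on the bench: square dark coil in a grey yoke, a pipe stub at each end; 127 x 44 x 56 mm, 0.34 to 0.5 kg. Origin: centre of its underside. y along its length, x across, z up. Grasp coil and yoke across x (44 mm): y = -19 to 33 mm, z = 0 to 46 mm. Stubs 20 mm thick, out to y = -64 and 64 mm, z = 12 to 34 mm. Fits best with y along the case's x, either way round.
- torch: Grey torch lying on the bench, 109 mm long (its y), 32 mm thick; origin at the centre of its underside. Bystander; it and the pump may stand in each other's place.
- valve: Solenoid valve with black coil block and brass-coloured foot standing on the bench, 46 x 48 x 58 mm; origin at the centre of its underside. Bystander.
- tamper: Coffee tamper with wooden handle standing upright on the bench, 58 mm across, 85 mm high; origin at the centre of its underside. Bystander.

How it is judged (in metres and radians):
On the way, in this order (a step that is already met when the one before it is completed fails the run):
1. the cover is slid back (at least 140 mm of its 155 mm) (value of joint cover above 0.14 m), for 0.2 s.
2. the pump, still held by the fingers, lies flat on the case's floor (underside within 15 mm of the floor, within 0.2 rad of its slope) (x of pump in the frame of case between -0.06 and 0.06 m and y of pump in the frame of case between -0.06 and 0.06 m and z of pump in the frame of case between -0.01 and 0.015 m and angle between the z axis of pump and the z axis of case, either way round below 0.2 rad and contact force between the fingers and pump above 1 N), for 0.1 s.
At the end, for the whole second after the job is handed in: The pump lies still and flat on the case's floor (origin within 60 mm of the floor's centre along both of the case's axes, within 15 mm of the floor's height, within 0.2 rad of its slope), released, and the cover is shut to within 5 mm of its stop (x of pump in the frame of case between -0.06 and 0.06 m and y of pump in the frame of case between -0.06 and 0.06 m and z of pump in the frame of case between -0.01 and 0.015 m and angle between the z axis of pump and the z axis of case, either way round below 0.2 rad and value of joint cover below 0.005 m and linear speed of pump below 0.02 m/s); the robot touches nothing.
It fails at once if the torch is displaced by more than 30 mm (distance of torch from where it was at the start of the episode above 0.03 m).
It fails at once if the valve is displaced by more than 30 mm (distance of valve from where it was at the start of the episode above 0.03 m).
It fails at once if the tamper is displaced by more than 30 mm (distance of tamper from where it was at the start of the episode above 0.03 m).
It also fails if it takes over 70 s, if anything falls off the work surface, if the arm or the gripper's body presses on something with over 40 N, if the wrist force passes 120 N, or if a joint passes its speed limit or range.

### The arm

A 6-joint arm with a two-finger parallel gripper is mounted at the origin on a cart in front of the work surface, level with it; the furniture and walls round the work are solid. World frame = base frame: x ahead of the robot, y to its left, z up, the work surface at z = 0. Lengths are in m, angles in degrees, forces in N, time in s.
With the tool pointing down it reaches from about 0.3 to 0.75 m from the base axis. Payload 8.5 kg.
Tool frame: the origin (TCP) lies on the centre line of the jaws, within the pads' length; the fingertips stand 11 mm ahead of it and the grasp point (between the pads) lies 8 mm behind it; z points along the fingers, y is the line along which they close (so a half turn about z gives the same grasp; the last joint's range is limited). The gripper opens to 85 mm and grips with 20 to 120 N. Pads are 22 mm wide; open, the fingers measure 114 mm over their backs; the gripper's body (76 mm by 85 mm) begins 54 mm behind the grasp point. The pads swing forward as they close: fully open they stand 13 mm farther back than shut.
Start: joints at [-76.564, 21.807, 74.336, -0, 83.858, -12.336], TCP at [0.239, -0.495, 0.242] pointing down, gripper open.
Joint ranges: [-178.18, 178.18], [-50.72, 133.34], [12.68, 142.11], [-81.47, 261.47], [9.98, 163.14], [-165.26, 165.26]. Speed limits (degrees/s): [136.94, 136.94, 180, 180, 180, 180].

### API

Orientations are given as a 3x3 rotation matrix whose columns are the frame's x, y, z axes.
In Python, from rig import env gives the robot as it stands.
- The arm moves only by the tool nudge_tcp, called after "Call:" as a command line: name --argument value ..., lists and objects as JSON in quotes. Schema: {"type":"object","properties":{"motion":{"type":"array","items":{"type":"object","properties":{"tx":{"type":"number"},"ty":{"type":"number"},"tz":{"type":"number"},"twist":{"type":"number"},"jaw":{"type":"number"}},"additionalProperties":false,"required":["jaw"]},"minItems":1,"maxItems":10},"clamp_n":{"type":"number"},"only":{"type":"string"},"quiet":{"type":"boolean"},"lines":{"type":"string"}},"required":["motion"],"additionalProperties":false}. motion is a list of rows, 1 to 10 of them, each an object with the fields tx, ty, tz (the shift in m), twist (a turn about the tool's z in degrees), jaw (the finger opening in m); a field left out counts as zero (the opening has to be given); each row shifts and turns the commanded pose from where the row before left it, along the tool's axes as they then stand; what a row does not reach is not made up. A row lasts 1/10 s, in which the tool goes at most 0.05 m and 8.59 degrees, less where a joint would pass 70% of its speed; a pose out of reach is approached as far as the arm can. The fingers move at their own pace and stop on an object; clamp_n is the grip in N (left out, the last holds). Time passes only in rows, so rows that do not move let the fingers close. The tool returns the time, the measured TCP pose, the force, the opening and the grip force at its end. only (a regular expression) keeps the lines of the reply that match it, lines (a string "A,B") keeps lines A to B, and quiet returns only ok. Input that does not fit is refused with a message, and nothing moves.
- env.observe(): the state, without advancing time (a new reading comes with each control period).
- env.get_image(name): name is "scene" or "top" or "wrist"; returns a dict with "pixels" (384x512x3 uint8, red, green, blue), "K" (3x3 intrinsics, pixels), "extrinsics" (4x4, takes a point from world to camera coordinates). Camera axes: x right, y down, z forward; pixel columns grow to the right and rows downward; lengths in m; the calibration is good to about 2 mm. A picture is of the moment at which its call begins. There is no depth.
- env.close_job(): hands the job in; it is judged then, once.
The state is a dict: "time_s": time; "q": joint angles; "qvel": joint speeds; "joint_efforts": joint torques, N m; "position": TCP position; "tool_rot": TCP orientation; "ft_force": force on the tool from outside, world axes, zero at the start; "wrist_torque": the same for the moment, N m; "grip_width": finger opening in m; "gripper_force": force on a finger pad.
Only numpy, scipy, OpenCV 4.12 (cv2) and the standard library are available. Lean on these libraries where they do the work, as an engineer would, in place of code of your own. Each camera call takes 0.05 s, during which the arm holds its last target. There are 200 camera calls.

## Working session

There is one attempt and no reset: what is moved stays moved. The work goes in short steps, Python scripts to look and compute and a tool call to move; the robot and the scene stay as the last step left them, time stands still between calls to the robot, and variables do not carry over. Pictures are saved under pics/ and viewed, at most 10 in all, crops included, and the job is handed in when it is done.

```bash
ls; mkdir -p pics; python3 - <<'E'
from rig import env
import cv2,numpy as np
for n in("scene","top"):
    d=env.get_image(n);cv2.imwrite(f"pics/{n}0.png",d["pixels"][:,:,::-1]);np.savez(f"pics/{n}0.npz",**d)
    print(n,d["K"].round(1).tolist(),d["extrinsics"].round(3).tolist())
o=env.observe();print(o["position"],o["tool_rot"],o["time_s"])
E
```

```text
pics
rig.py
scene [[364.6, 0.0, 255.1], [0.0, 364.6, 195.3], [0.0, 0.0, 1.0]] [[-0.613, -0.79, 0.023, 0.4], [-0.427, 0.307, -0.85, 0.291], [0.665, -0.531, -0.526, 0.784], [0.0, 0.0, 0.0, 1.0]]
top [[363.6, 0.0, 256.0], [0.0, 363.6, 197.5], [0.0, 0.0, 1.0]] [[-0.022, -1.0, 0.0, 0.08], [-0.997, 0.022, -0.07, 0.582], [0.07, -0.002, -0.998, 1.02], [0.0, 0.0, 0.0, 1.0]]
[ 0.23905669 -0.49506726  0.24179141] [[ 9.00552590e-01  4.34746992e-01 -2.91749159e-04]
 [ 4.34747004e-01 -9.00551791e-01  1.23071926e-03]
 [ 2.72316270e-04 -1.23516449e-03 -9.99999200e-01]] 0.1
```
View pics/scene0.png

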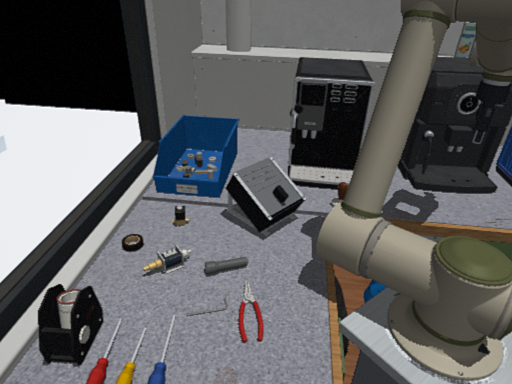

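View pics/top0.png

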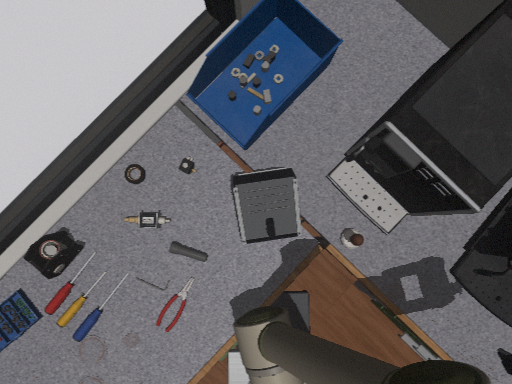

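The scene view shows the case at about (265,195), the pump at (170,260), the torch at (226,265) and the valve at (181,215). The top view shows the case at (267,205), the pump at (149,219), the torch at (188,251), the valve at (187,166) and the tamper at (352,238). I'll zoom in on the case and the pump.

```bash
python3 - <<'E'
import cv2,numpy as np
t=cv2.imread("pics/top0.png");s=cv2.imread("pics/scene0.png")
f=lambda im,u,v,w,h,k:np.clip(cv2.resize(im[v:v+h,u:u+w],None,fx=k,fy=k,interpolation=cv2.INTER_CUBIC).astype(float)*1.6,0,255).astype(np.uint8)
a=np.hstack([f(t,222,160,90,90,4.4444),f(s,217,150,90,90,4.4444)])
b=np.hstack([f(t,117,195,100,50,4),f(s,137,235,100,50,4)])
cv2.imwrite("pics/zoom0.png",np.vstack([a,b]));print(a.shape,b.shape)
E
```

```text
(400, 800, 3) (200, 800, 3)
```

View pics/zoom0.png

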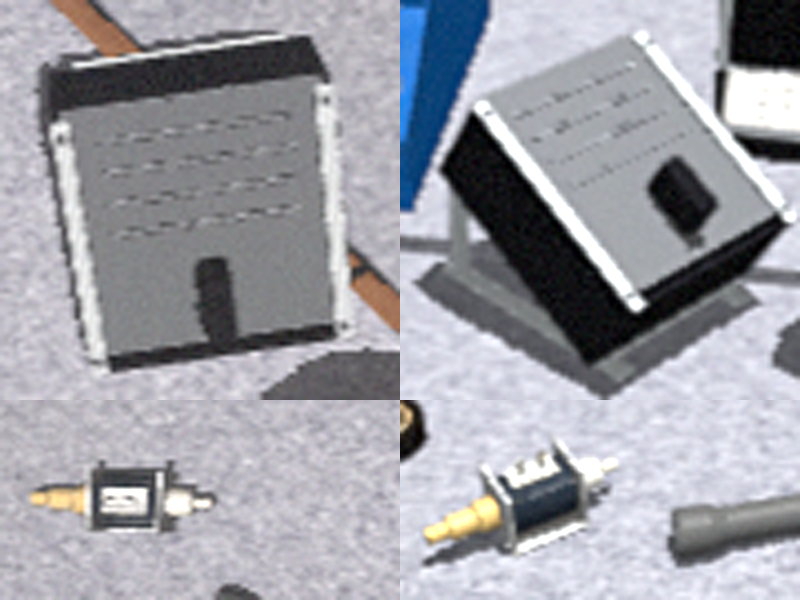

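The rail ends, pump tips and yoke are clear in both views. The cover looks nearly shut, with the grip block at its front, so I'll triangulate from these points.

```bash
cat > h.py <<'E'
import numpy as np,cv2
T=dict(np.load("pics/top0.npz"));S=dict(np.load("pics/scene0.npz"))
P=lambda d:d["K"]@d["extrinsics"][:3]
def tri(a,b,A=T,B=S):
    X=cv2.triangulatePoints(P(A),P(B),np.float64(a).T.copy(),np.float64(b).T.copy());return (X[:3]/X[3]).T
def ray(d,uv,z):
    R=d["extrinsics"][:3,:3];c=-R.T@d["extrinsics"][:3,3];uv=np.float64(uv)
    r=(np.linalg.inv(d["K"])@np.c_[uv,np.ones(len(uv))].T).T@R
    return c+r*((z-c[2])/r[:,2])[:,None]
def proj(d,X):
    p=(P(d)@np.c_[X,np.ones(len(X))].T).T;return p[:,:2]/p[:,2:]
E
python3 - <<'E'
from h import *
np.set_printoptions(precision=4,suppress=True)
ft=lambda a:[(222+(x+.5)/4.4444-.5,160+(y+.5)/4.4444-.5) for x,y in a]
fs=lambda a:[(217+(x-400+.5)/4.4444-.5,150+(y+.5)/4.4444-.5) for x,y in a]
X=tri(ft([(62,128),(97,365),(323,92),(347,335)]),fs([(482,107),(635,302),(642,38),(788,217)]))
print(X);print(X[0]-X[1],X[2]-X[3],X[0]-X[2],X[1]-X[3])
e=(X[0]-X[1]+X[2]-X[3])/2;print("len",np.linalg.norm(e),"slope",np.degrees(np.arcsin(e[2]/np.linalg.norm(e))),"yaw",np.degrees(np.arctan2(e[1],e[0])))
l=(X[0]+X[1]-X[2]-X[3])/2;print("w",np.linalg.norm(l),"yaw",np.degrees(np.arctan2(l[1],l[0]))-90,X.mean(0))
gt=lambda a:[(117+(x+.5)/4-.5,195+(y-400+.5)/4-.5) for x,y in a]
gs=lambda a:[(137+(x-400+.5)/4-.5,235+(y-400+.5)/4-.5) for x,y in a]
Q=tri(gt([(32,497),(213,502)]),gs([(428,535),(617,463)]));print("tips",Q,np.linalg.norm(Q[0]-Q[1]))
print(ray(T,gt([(90,497),(170,500)]),.046))
for n,p in dict(torch=(188,251),valve=(187,166),tamper=(352,238)).items():print(n,ray(T,[p],.03))
E
```

```text
[[ 0.5981  0.1186  0.1564]
 [ 0.4607  0.1031  0.0764]
 [ 0.6149 -0.0284  0.1575]
 [ 0.4768 -0.0469  0.0745]]
[0.1375 0.0154 0.0801] [0.138  0.0185 0.083 ] [-0.0167  0.147  -0.0011] [-0.0162  0.15    0.0018]
len 0.16098566198116088 slope 30.436304776090658 yaw 7.016728881837363
w 0.14939897439907654 yaw 6.323127304400003 [0.5376 0.0366 0.1162]
tips [[0.5304 0.4409 0.0252]
 [0.5243 0.3136 0.0223]] 0.12742899912363634
[[0.5295 0.3937 0.046 ]
 [0.5262 0.3381 0.046 ]]
torch [[0.4367 0.2617 0.03  ]]
valve [[0.6774 0.2624 0.03  ]]
tamper [[ 0.4628 -0.1998  0.03  ]]
```

Call:
nudge_tcp --motion '[{"tx":0.0376,"ty":-0.0305,"jaw":0.085},{"tx":0.0376,"ty":-0.0305,"jaw":0.085},{"tx":0.0376,"ty":-0.0305,"jaw":0.085},{"tx":0.0376,"ty":-0.0305,"jaw":0.085},{"tx":0.0376,"ty":-0.0305,"jaw":0.085},{"tx":0.0376,"ty":-0.0305,"jaw":0.085},{"tx":0.0376,"ty":-0.0305,"jaw":0.085},{"tx":0.0376,"ty":-0.0305,"jaw":0.085},{"tx":0.0376,"ty":-0.0305,"jaw":0.085}]'

```text
time_s: 1.0
position: [0.4248, -0.099, 0.2423]
tool_rot: [[0.901, 0.435, -0.0], [0.435, -0.901, 0.0], [-0.0, -0.0, -1.0]]
ft_force: [0.6, -1.4, 0.5]
grip_width: 0.0849
gripper_force: 0.0
```

Call:
nudge_tcp --motion '[{"tx":0.0376,"ty":-0.0305,"jaw":0.085},{"tx":0.0376,"ty":-0.0305,"jaw":0.085},{"tx":0.0376,"ty":-0.0305,"jaw":0.085},{"twist":8,"jaw":0.085},{"twist":8,"jaw":0.085},{"twist":3.2,"jaw":0.085},{"jaw":0.085}]'

```text
time_s: 1.7
position: [0.4862, 0.0307, 0.242]
tool_rot: [[0.993, 0.114, -0.001], [0.114, -0.993, 0.0], [-0.001, -0.0, -1.0]]
ft_force: [0.5, 0.8, -0.5]
grip_width: 0.0852
gripper_force: 0.0
```

```bash
python3 - <<'E'
from rig import env
import cv2,numpy as np
d=env.get_image("wrist");cv2.imwrite("pics/w1.png",d["pixels"][:,:,::-1]);np.savez("pics/w1.npz",**d)
o=env.observe();print(o["position"],o["tool_rot"],o["time_s"],o["q"])
E
```

```text
[0.48619191 0.03054426 0.24209952] [[ 9.93249167e-01  1.15998936e-01 -5.81766797e-04]
 [ 1.15999022e-01 -9.93249321e-01  1.17438589e-04]
 [-5.64216724e-04 -1.84130160e-04 -9.99999824e-01]] 1.75 [-1.03628239e+01  1.55182885e+01  8.39006659e+01  6.31500071e-04
  8.06150451e+01  7.29758244e+01]
```

View pics/w1.png

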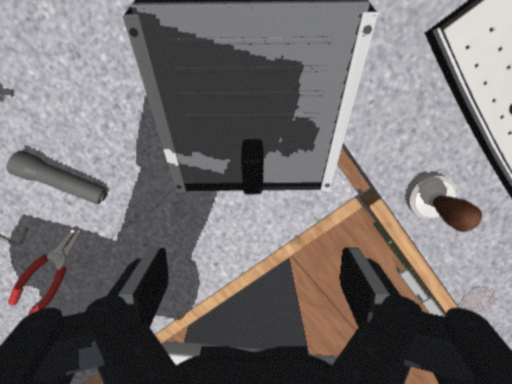

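The wrist view shows the grip block at u 243-263, v 138-193. The front rail ends are at (180,190) and (327,188), the rear screws at (133,32) and (366,30), the torch at (60,180) and the tamper at (435,195). I'll check the case frame and the cover opening against this view.

```bash
cat >> h.py <<'E'
psi=np.radians(6.6)
ex=np.array([np.cos(psi)*.75**.5,np.sin(psi)*.75**.5,.5]);ey=np.array([-np.sin(psi),np.cos(psi),0]);ez=np.cross(ex,ey)
C=np.c_[ex,ey,ez];O=np.array([.572,.0406,.0560])
W=lambda p:O+np.atleast_2d(p)@C.T
E
python3 - <<'E'
from h import *
np.set_printoptions(precision=1,suppress=True)
w=dict(np.load("pics/w1.npz"))
print("rail ends pred w",proj(w,W([[x,y,.07] for x in(-.085,.0775) for y in(.0775,-.0775)])).tolist())
print("top", proj(T,W([[x,y,.07] for x in(-.085,.0775) for y in(.0775,-.0775)])).tolist())
for j in(0,.01,.02,.03):
    B=W([[x-.043+j,y,z] for x in(-.022,.022) for y in(.009,-.009) for z in(.067,.097)])
    for n,d in(("w",w),("top",T),("scene",S)):
        p=proj(d,B);print(j,n,p.min(0),p.max(0))
m=cv2.cvtColor(cv2.imread("pics/w1.png"),6);print(m[125:200:2,252])
m=cv2.cvtColor(cv2.imread("pics/top0.png"),6);print(m[212:245,270]);print(m[228,260:280])
E
```

```text
rail ends pred w [[181.2977938149588, 190.42679836419092], [329.2627853631765, 190.46678384828624], [136.29306960046873, 25.343990332528026], [376.2226724409379, 25.312159360631387]]
top [[243.11454834548687, 244.0429926956554], [300.1463167651775, 236.1175864628019], [234.38515698627637, 189.63242703697412], [295.90869470644515, 181.17581931917252]]
0 w [244.8 141. ] [266.5 198.2]
0 top [265.7 218.5] [275.4 239.7]
0 scene [272.3 185.3] [290.4 205. ]
0.01 w [244.6 132.1] [266.9 191.2]
0.01 top [265.3 215.2] [275.1 236.4]
0.01 scene [270.2 182.7] [288.2 202.3]
0.02 w [244.3 122.6] [267.3 183.8]
0.02 top [264.9 211.8] [274.7 233.2]
0.02 scene [268.1 180. ] [286.1 199.6]
0.03 w [244.  112.6] [267.7 176.1]
0.03 top [264.5 208.4] [274.3 229.9]
0.03 scene [266.  177.4] [283.9 197. ]
[ 58  60  53  54  58  57  56  28  14  20  17  11  18  13  13  17  17  20
  28  13   9  15  14   8  19  12  12   8   9  17  12  13   8  15  44 158
 184 177]
[ 85  82  85  80  84  72  24  27  28  27  25  30  31  34  32  28  35  29
  32  35  34  33  35  35  36  30  24  32  82 124 135 126 123]
[85 83 80 81 83 64 44 29 26 34 35 27 28 34 50 74 80 84 85 85]
```

Call:
nudge_tcp --motion '[{"tx":0.007,"ty":-0.002,"tz":0.044,"jaw":0.085},{"tz":0.044,"jaw":0.05},{"tz":0.024,"jaw":0.04},{"tz":0.02,"jaw":0.04},{"jaw":0},{"jaw":0},{"jaw":0},{"jaw":0},{"jaw":0}]' --clamp_n 50

```text
time_s: 2.65
position: [0.4935, 0.0329, 0.1107]
tool_rot: [[0.993, 0.115, 0.001], [0.115, -0.993, -0.001], [0.001, 0.001, -1.0]]
ft_force: [3.4, -3.4, -12.0]
grip_width: 0.0172
gripper_force: 51.3
```

Call:
nudge_tcp --motion '[{"tx":0.0173,"tz":-0.01,"jaw":0},{"tx":0.0217,"tz":-0.0125,"jaw":0},{"tx":0.0217,"tz":-0.0125,"jaw":0},{"tx":0.0217,"tz":-0.0125,"jaw":0},{"tx":0.0217,"tz":-0.0125,"jaw":0},{"tx":0.013,"tz":-0.0075,"jaw":0},{"jaw":0}]'

```text
time_s: 3.35
position: [0.6109, 0.0475, 0.179]
tool_rot: [[0.993, 0.116, 0.003], [0.116, -0.993, 0.001], [0.003, -0.001, -1.0]]
ft_force: [6.3, 2.1, -5.8]
grip_width: 0.0166
gripper_force: 52.1
```

Call:
nudge_tcp --motion '[{"tx":0.0104,"tz":-0.006,"jaw":0},{"tx":0.0052,"tz":-0.003,"jaw":0},{"jaw":0},{"jaw":0}]'

```text
time_s: 3.75
position: [0.6213, 0.0488, 0.1851]
tool_rot: [[0.993, 0.115, -0.011], [0.115, -0.993, 0.001], [-0.011, -0.002, -1.0]]
ft_force: [-12.6, -1.7, -11.0]
grip_width: 0.0167
gripper_force: 52.3
```

```bash
python3 - <<'E'
from rig import env
import cv2,numpy as np
for n in("top","scene"):
    d=env.get_image(n);cv2.imwrite(f"pics/{n}2.png",d["pixels"][:,:,::-1])
E
```

Call:
nudge_tcp --motion '[{"jaw":0.045},{"jaw":0.045},{"tz":-0.045,"jaw":0.05},{"tz":-0.045,"jaw":0.085},{"tx":-0.0142,"ty":-0.041,"jaw":0.085},{"tx":-0.0142,"ty":-0.041,"jaw":0.085},{"tx":-0.0142,"ty":-0.041,"jaw":0.085},{"tx":-0.0142,"ty":-0.041,"jaw":0.085},{"ty":-0.041,"jaw":0.085},{"ty":-0.041,"jaw":0.085}]'

```text
time_s: 4.85
position: [0.5398, 0.288, 0.2787]
tool_rot: [[0.993, 0.114, 0.003], [0.114, -0.993, 0.001], [0.003, -0.001, -1.0]]
ft_force: [0.7, 0.1, -0.5]
grip_width: 0.0851
gripper_force: 0.0
```

Call:
nudge_tcp --motion '[{"ty":-0.041,"jaw":0.085},{"ty":-0.041,"jaw":0.085},{"twist":-8.07,"jaw":0.085},{"twist":-8.07,"jaw":0.085},{"twist":-8.07,"jaw":0.085},{"twist":-8.07,"jaw":0.085},{"twist":-8.07,"jaw":0.085},{"twist":-8.07,"jaw":0.085},{"twist":-8.07,"jaw":0.085},{"twist":-8.07,"jaw":0.085}]'

```text
time_s: 5.85
position: [0.5311, 0.3679, 0.2783]
tool_rot: [[0.318, 0.948, 0.002], [0.948, -0.318, 0.001], [0.002, 0.002, -1.0]]
ft_force: [-0.2, -0.2, 0.7]
grip_width: 0.085
gripper_force: 0.0
```

Call:
nudge_tcp --motion '[{"twist":-8.07,"jaw":0.085},{"twist":-8.07,"jaw":0.085},{"jaw":0.085}]'

```text
time_s: 6.15
position: [0.5311, 0.3679, 0.2781]
tool_rot: [[0.046, 0.999, 0.002], [0.999, -0.046, 0.001], [0.001, 0.002, -1.0]]
ft_force: [-0.3, -0.6, -0.5]
grip_width: 0.0857
gripper_force: 0.0
```

```bash
python3 - <<'E'
from rig import env
import cv2,numpy as np
for n in("wrist","top","scene"):
    d=env.get_image(n);cv2.imwrite(f"pics/{n}3.png",d["pixels"][:,:,::-1]);np.savez(f"pics/{n}3.npz",**d)
f=lambda n,u,v,w,h:cv2.resize(cv2.imread(f"pics/{n}3.png")[v:v+h,u:u+w],(400,300),interpolation=2)
a=np.vstack([f("top",210,140,120,90),f("scene",205,130,120,90)])
b=cv2.resize(cv2.imread("pics/wrist3.png"),(400,300))
cv2.imwrite("pics/c3.png",np.hstack([a,np.vstack([b,b*0])]))
o=env.observe();print(o["position"],o["q"])
E
```

```text
[0.53097191 0.36786845 0.27746956] [2.42323130e+01 3.08586889e+01 5.33690308e+01 5.69901084e-03
 9.57018132e+01 2.71520967e+01]
```

View pics/c3.png

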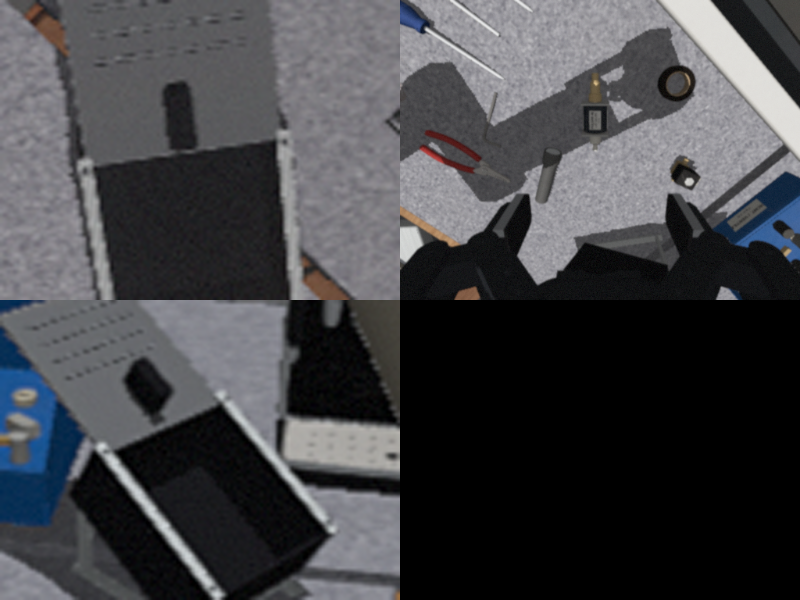

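The cover is fully back. In the wrist panel the pump's coil is at (582-608, 107-133), the orange tip at (595,70) and the white tip at (596,150). I'll refine the grasp from these.

```bash
python3 - <<'E'
from h import *
np.set_printoptions(precision=4,suppress=True)
w=dict(np.load("pics/wrist3.npz"));t=dict(np.load("pics/top3.npz"))
f=lambda a:[((x-400)*1.28,y*1.28) for x,y in a]
print("tips",ray(w,f([(595,70),(596,150)]),.023));print("coil",ray(w,f([(582,107),(608,107),(582,133),(608,133)]),.05))
im=w["pixels"][80:200,215:285];g=cv2.cvtColor(im,cv2.COLOR_RGB2GRAY)
for z,p in((.0,(.5275,.367)),(.05,(.5275,.367))):print(proj(w,np.array([[*p,z]])))
cv2.imwrite("pics/p3.png",cv2.resize(im[:,:,::-1],None,fx=5,fy=5,interpolation=2))
E
```

```text
tips [[0.5293 0.4485 0.023 ]
 [0.5245 0.3169 0.023 ]]
coil [[0.5072 0.3963 0.05  ]
 [0.5467 0.3945 0.05  ]
 [0.5045 0.3556 0.05  ]
 [0.5453 0.3537 0.05  ]]
[[251.3933 151.9604]]
[[251.2208 160.3079]]
```

View pics/p3.png

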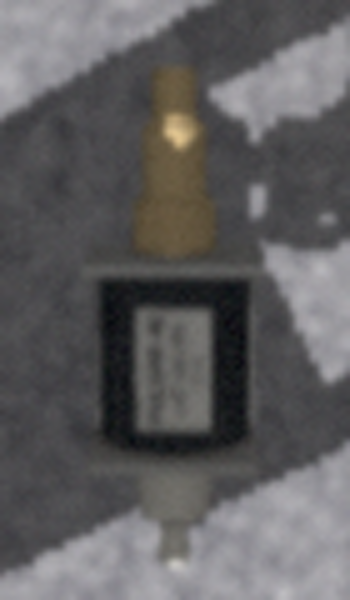

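The crop shows the orange tip at (175,66), the white tip at (176,570), and yoke plates at v 268 and 462, spanning u 88-262.

```bash
python3 - <<'E'
from h import *
np.set_printoptions(precision=4,suppress=True)
w=dict(np.load("pics/wrist3.npz"))
f=lambda a:[(215+(x+.5)/5-.5,80+(y+.5)/5-.5) for x,y in a]
wt=f([(175,66),(176,570)])
tt=[(117+32.5/4-.5,195+97.5/4-.5),(117+213.5/4-.5,195+102.5/4-.5)]
print("tri tips",tri(wt,tt,w,T))
q=ray(w,wt,.0235);print(q,np.linalg.norm(q[0]-q[1]),q.mean(0))
print("yoke",ray(w,f([(88,268),(262,268),(88,462),(262,462)]),.05))
E
```

```text
tri tips [[0.5302 0.4446 0.0165]
 [0.5238 0.3141 0.0215]]
[[0.5292 0.4448 0.0235]
 [0.5229 0.3149 0.0235]] 0.13011351620010328 [0.526  0.3799 0.0235]
yoke [[0.5066 0.4008 0.05  ]
 [0.5477 0.3989 0.05  ]
 [0.5034 0.3534 0.05  ]
 [0.5462 0.3514 0.05  ]]
```

Call:
nudge_tcp --motion '[{"tx":0.003,"ty":-0.0045,"tz":0.045,"jaw":0.085},{"tz":0.045,"jaw":0.085},{"tz":0.045,"jaw":0.085},{"tz":0.045,"jaw":0.085},{"tz":0.045,"jaw":0.085},{"tz":0.0265,"jaw":0.085},{"jaw":0.03},{"jaw":0.02},{"jaw":0.02},{"jaw":0.02}]' --clamp_n 30

```text
time_s: 7.3
position: [0.5276, 0.3715, 0.0278]
tool_rot: [[0.048, 0.999, 0.004], [0.999, -0.048, 0.002], [0.002, 0.004, -1.0]]
ft_force: [0.4, 0.4, 5.7]
grip_width: 0.0433
gripper_force: 33.2
```

Call:
nudge_tcp --motion '[{"jaw":0.02},{"jaw":0.02}]'

```text
time_s: 7.5
position: [0.5276, 0.3715, 0.0278]
tool_rot: [[0.048, 0.999, 0.004], [0.999, -0.048, 0.002], [0.002, 0.004, -1.0]]
ft_force: [-0.7, 0.1, 7.3]
grip_width: 0.0438
gripper_force: 33.5
```

Call:
nudge_tcp --motion '[{"tz":-0.02,"jaw":0.02},{"tz":-0.04,"jaw":0.02},{"tz":-0.04,"jaw":0.02},{"tz":-0.04,"jaw":0.02},{"tz":-0.03,"twist":8,"jaw":0.02},{"twist":8.07,"jaw":0.02},{"twist":8.07,"jaw":0.02},{"twist":8.07,"jaw":0.02},{"twist":8.07,"jaw":0.02},{"twist":8.07,"jaw":0.02}]'

```text
time_s: 8.5
position: [0.5263, 0.3709, 0.1958]
tool_rot: [[0.782, 0.623, 0.0], [0.623, -0.782, 0.0], [0.0, 0.0, -1.0]]
ft_force: [0.6, -0.2, -2.9]
grip_width: 0.0435
gripper_force: 32.3
```

Call:
nudge_tcp --motion '[{"twist":8.07,"jaw":0.02},{"twist":8.07,"jaw":0.02},{"twist":8.07,"jaw":0.02},{"twist":8.07,"jaw":0.02},{"jaw":0.02},{"tx":-0.0165,"ty":0.037,"jaw":0.02},{"tx":-0.0165,"ty":0.037,"jaw":0.02},{"tx":-0.0165,"ty":0.037,"jaw":0.02},{"tx":-0.0165,"ty":0.037,"jaw":0.02},{"tx":-0.0165,"ty":0.037,"jaw":0.02}]'

```text
time_s: 9.5
position: [0.4651, 0.1764, 0.1957]
tool_rot: [[0.993, 0.12, 0.001], [0.12, -0.993, -0.0], [0.001, 0.0, -1.0]]
ft_force: [1.0, -0.6, -3.1]
grip_width: 0.0432
gripper_force: 32.5
```

Call:
nudge_tcp --motion '[{"tx":-0.0165,"ty":0.037,"jaw":0.02},{"tx":-0.0165,"ty":0.037,"jaw":0.02},{"tx":-0.0165,"ty":0.037,"jaw":0.02},{"tx":-0.0165,"ty":0.037,"jaw":0.02},{"jaw":0.02}]'

```text
time_s: 10.0
position: [0.4166, 0.0199, 0.1959]
tool_rot: [[0.993, 0.115, 0.0], [0.115, -0.993, -0.001], [0.0, 0.001, -1.0]]
ft_force: [0.1, 1.0, -3.4]
grip_width: 0.0435
gripper_force: 32.9
```

```bash
python3 - <<'E'
from rig import env
import cv2,numpy as np
for n in("scene","top"):
    d=env.get_image(n);cv2.imwrite(f"pics/{n}4.png",d["pixels"][:,:,::-1]);np.savez(f"pics/{n}4.npz",**d)
E
```

Call:
nudge_tcp --motion '[{"tx":0.0025,"ty":-0.0043,"tz":0.04,"jaw":0.02},{"tz":0.04,"jaw":0.02},{"tz":0.02,"jaw":0.02},{"jaw":0.02}]' --clamp_n 24

```text
time_s: 10.5
position: [0.4186, 0.0289, 0.0935]
tool_rot: [[0.993, 0.119, -0.005], [0.119, -0.993, 0.001], [-0.005, -0.002, -1.0]]
ft_force: [-0.1, 0.7, -2.3]
grip_width: 0.0434
gripper_force: 32.7
```

Call:
nudge_tcp --motion '[{"tz":0.005,"jaw":0.02},{"tz":0.005,"jaw":0.02},{"tz":0.005,"jaw":0.02},{"jaw":0.02}]'

```text
time_s: 10.9
position: [0.4191, 0.0279, 0.081]
tool_rot: [[0.993, 0.117, -0.0], [0.117, -0.993, -0.0], [-0.0, 0.0, -1.0]]
ft_force: [-5.2, -0.3, 3.1]
grip_width: 0.0433
gripper_force: 34.7
```

Call:
nudge_tcp --motion '[{"tz":0.005,"jaw":0.02},{"tz":0.005,"jaw":0.02},{"tz":0.004,"jaw":0.02},{"jaw":0.02}]'

```text
time_s: 11.3
position: [0.4185, 0.0279, 0.0669]
tool_rot: [[0.993, 0.117, -0.002], [0.117, -0.993, -0.0], [-0.002, -0.0, -1.0]]
ft_force: [-8.5, -1.2, 2.4]
grip_width: 0.0436
gripper_force: 38.0
```

```bash
python3 - <<'E'
from rig import env
import cv2,numpy as np
for n in("scene","top"):
    d=env.get_image(n);cv2.imwrite(f"pics/{n}5.png",d["pixels"][:,:,::-1]);np.savez(f"pics/{n}5.npz",**d)
f=lambda n,u,v:cv2.resize(cv2.imread(f"pics/{n}.png")[v:v+90,u:u+120],(400,300),interpolation=2)
cv2.imwrite("pics/c5.png",np.vstack([np.hstack([f("scene5",235,160),f("top5",215,190)]),np.hstack([f("scene4",235,120),f("top4",215,190)])]))
E
```

```text
(no output)
```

View pics/c5.png

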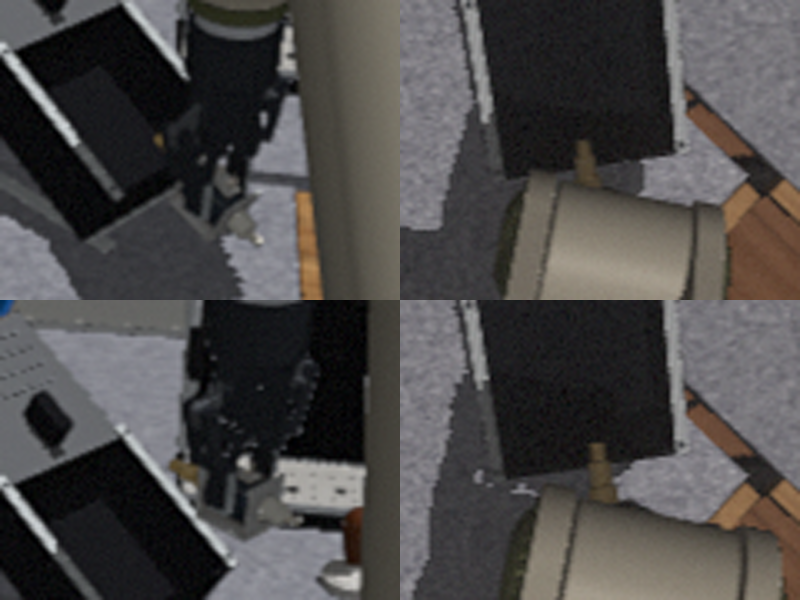

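The lower-left panel shows the pump level before the tilt. The upper-left shows it pitched, with the orange tip at (158,142) and the white tip at (260,240). In the top view the orange tip is at (583,140). I'll compute the tilt from these.

```bash
cat > tilt.py <<'E'
from h import *
def tilt(d,uvs):
    # rays cut with vertical plane through the TCP, along psi
    import sys
    from rig import env
    p=env.observe()["position"];n=ey
    R=d["extrinsics"][:3,:3];c=-R.T@d["extrinsics"][:3,3];out=[]
    for u in uvs:
        r=R.T@np.linalg.inv(d["K"])@np.array([*u,1.]);out.append(c+r*((p-c)@n)/(r@n))
    v=out[0]-out[1];print(np.round(out,4),"len",np.linalg.norm(v).round(4),"tilt",np.degrees(np.arcsin(v[2]/np.linalg.norm(v))).round(1));return out
E
python3 - <<'E'
from tilt import *
d=dict(np.load("pics/scene5.npz"));f=lambda x,y:(235+(x+.5)/3.333-.5,160+(y+.5)/3.333-.5)
tilt(d,[f(158,140),f(260,240)])
print(tri([(215+583.5/3.333-120-.5,190+140/3.333-.5)],[f(158,140)]))
E
```

```text
[[0.4848 0.0356 0.0899]
 [0.37   0.0223 0.0477]] len 0.1231 tilt 20.1
[[0.48737333 0.03349231 0.0878106 ]]
```

Call:
nudge_tcp --motion '[{"tz":0.005,"jaw":0.02},{"tz":0.004,"jaw":0.02},{"jaw":0.02}]'

```text
time_s: 11.7
position: [0.4192, 0.0279, 0.0581]
tool_rot: [[0.993, 0.117, 0.0], [0.117, -0.993, -0.0], [0.0, 0.0, -1.0]]
ft_force: [-5.9, 0.1, 3.6]
grip_width: 0.0434
gripper_force: 41.0
```

```bash
python3 - <<'E'
from rig import env
import cv2,numpy as np
d=env.get_image("scene");np.savez("pics/scene6.npz",**d)
im=d["pixels"][160:250,235:355,::-1];cv2.imwrite("pics/c6.png",cv2.resize(im,(800,600),interpolation=2))
E
```

```text
(no output)
```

View pics/c6.png

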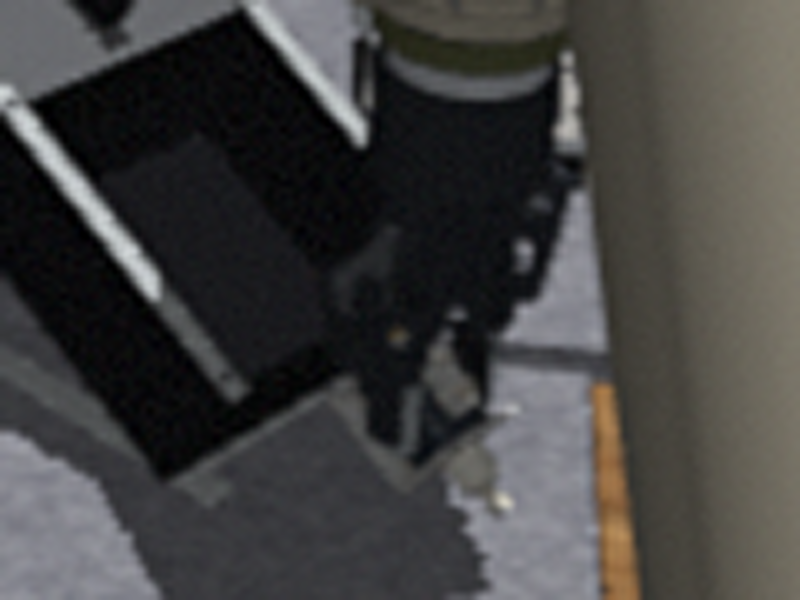

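The white tip is at (503,505), and the orange tip is hidden behind the finger. I'll get the tilt from the white tip relative to the grasp.

```bash
python3 - <<'E'
from tilt import *
from rig import env
d=dict(np.load("pics/scene6.npz"));f=lambda x,y:(235+(x+.5)/6.667-.5,160+(y+.5)/6.667-.5)
o=tilt(d,[f(397,335),f(503,505)]);p=env.observe()["position"]+[0,0,.008]
v=o[1]-p;print(np.degrees(np.arctan2(-v[2],np.hypot(v[0],v[1])))-10.9)
E
```

```text
[[0.4396 0.0303 0.0845]
 [0.377  0.023  0.031 ]] len 0.0826 tilt 40.3
28.684579181956856
```

Call:
nudge_tcp --motion '[{"tz":-0.03,"jaw":0.02},{"tz":-0.04,"jaw":0.02},{"tz":-0.028,"jaw":0.02},{"tx":0.023,"ty":0.0012,"jaw":0.02},{"tx":0.023,"ty":0.0012,"jaw":0.02},{"tx":0.0228,"ty":0.0012,"jaw":0.02},{"jaw":0.02}]'

```text
time_s: 12.45
position: [0.4908, 0.032, 0.1561]
tool_rot: [[0.993, 0.116, 0.004], [0.116, -0.993, -0.0], [0.004, 0.001, -1.0]]
ft_force: [0.1, 0.1, -3.7]
grip_width: 0.0434
gripper_force: 40.1
```

Call:
nudge_tcp --motion '[{"tx":0.01,"tz":0.0173,"jaw":0.02},{"tx":0.01,"tz":0.0173,"jaw":0.02},{"tx":0.01,"tz":0.0173,"jaw":0.02},{"tx":0.01,"tz":0.0173,"jaw":0.02},{"jaw":0.02}]'

```text
time_s: 12.95
position: [0.5276, 0.0369, 0.0848]
tool_rot: [[0.993, 0.116, -0.003], [0.116, -0.993, 0.0], [-0.003, -0.001, -1.0]]
ft_force: [-1.2, -0.7, -2.9]
grip_width: 0.0434
gripper_force: 39.9
```

Call:
nudge_tcp --motion '[{"tx":0.002,"tz":0.0035,"jaw":0.02},{"tx":0.002,"tz":0.0035,"jaw":0.02},{"tx":0.002,"tz":0.0035,"jaw":0.02},{"jaw":0.02}]'

```text
time_s: 13.35
position: [0.534, 0.0373, 0.0757]
tool_rot: [[0.993, 0.116, 0.0], [0.116, -0.993, -0.0], [0.0, 0.0, -1.0]]
ft_force: [-0.1, 0.5, -4.3]
grip_width: 0.0438
gripper_force: 40.0
```

Call:
nudge_tcp --motion '[{"tx":0.002,"tz":0.0035,"jaw":0.02},{"jaw":0.02}]'

```text
time_s: 13.55
position: [0.536, 0.0376, 0.0719]
tool_rot: [[0.993, 0.116, -0.0], [0.116, -0.993, 0.0], [-0.0, -0.0, -1.0]]
ft_force: [0.2, -0.2, -3.4]
grip_width: 0.0433
gripper_force: 40.0
```

Call:
nudge_tcp --motion '[{"tx":0.001,"tz":0.002,"jaw":0.02},{"jaw":0.02}]'

```text
time_s: 13.75
position: [0.537, 0.0377, 0.0699]
tool_rot: [[0.993, 0.116, -0.0], [0.116, -0.993, 0.0], [-0.0, -0.0, -1.0]]
ft_force: [0.7, 0.1, -3.6]
grip_width: 0.0433
gripper_force: 40.0
```

Call:
nudge_tcp --motion '[{"tx":0.001,"tz":0.002,"jaw":0.02},{"tx":0.001,"tz":0.002,"jaw":0.02},{"jaw":0.02}]'

```text
time_s: 14.05
position: [0.5393, 0.0379, 0.0676]
tool_rot: [[0.993, 0.116, 0.001], [0.116, -0.993, -0.0], [0.001, 0.001, -1.0]]
ft_force: [-4.0, 0.1, 13.0]
grip_width: 0.0432
gripper_force: 42.3
```

Call:
nudge_tcp --motion '[{"tx":0.001,"tz":0.002,"jaw":0.02},{"jaw":0.02}]'

```text
time_s: 14.25
position: [0.5409, 0.038, 0.067]
tool_rot: [[0.993, 0.116, 0.004], [0.116, -0.993, -0.001], [0.004, 0.001, -1.0]]
ft_force: [-6.3, 0.5, 23.7]
grip_width: 0.0435
gripper_force: 44.0
```

Call:
nudge_tcp --motion '[{"tx":0.001,"tz":0.002,"jaw":0.02},{"jaw":0.02}]'

```text
time_s: 14.45
position: [0.5411, 0.038, 0.0669]
tool_rot: [[0.993, 0.116, 0.003], [0.116, -0.993, -0.001], [0.003, 0.001, -1.0]]
ft_force: [-17.8, -0.4, 45.7]
grip_width: 0.0438
gripper_force: 46.6
```

Call:
nudge_tcp --motion '[{"tx":-0.001,"tz":-0.0025,"jaw":0.02},{"jaw":0.02}]'

```text
time_s: 14.65
position: [0.5405, 0.038, 0.0666]
tool_rot: [[0.993, 0.116, 0.003], [0.116, -0.993, -0.0], [0.003, 0.001, -1.0]]
ft_force: [-4.7, 1.0, 17.9]
grip_width: 0.0437
gripper_force: 43.4
```

```bash
python3 - <<'E'
from rig import env
import cv2,numpy as np
D={}
for n in("scene","top","wrist"):
    d=env.get_image(n);np.savez(f"pics/{n}7.npz",**d);D[n]=np.clip(d["pixels"][:,:,::-1].astype(float)*1.8,0,255).astype(np.uint8)
f=lambda n,u,v:cv2.resize(D[n][v:v+90,u:u+120],(400,300),interpolation=2)
cv2.imwrite("pics/c7.png",np.vstack([np.hstack([f("scene",205,150),f("top",205,160)]),np.hstack([cv2.resize(D["wrist"],(400,300)),f("wrist",190,200)])]))
E
```

```text
(no output)
```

View pics/c7.png

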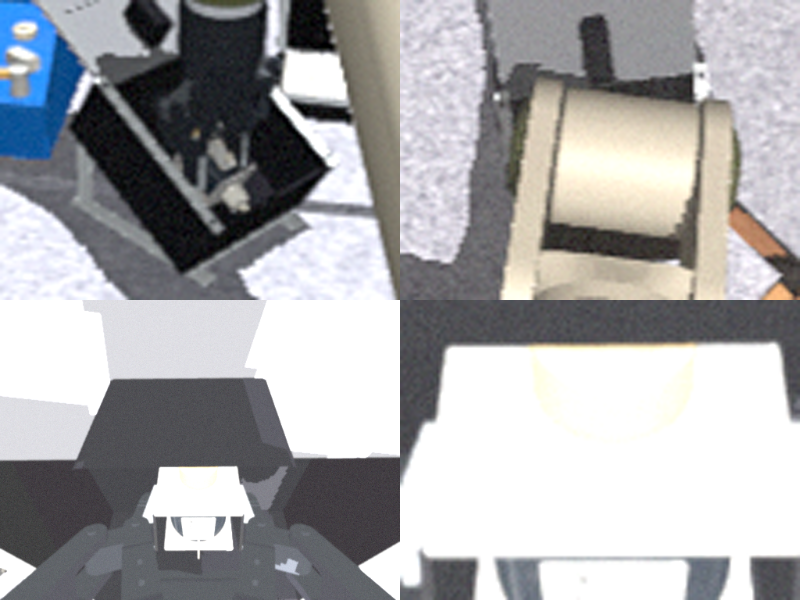

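The scene panel shows the pump inside the case, with its white end at about (243,208). I'll check its tilt and height numerically.

```bash
python3 - <<'E'
from tilt import *
from rig import env
d=dict(np.load("pics/scene7.npz"))
f=lambda x,y:(205+(x+.5)/3.333-.5,150+(y+.5)/3.333-.5)
o=tilt(d,[f(196,133),f(243,208)]);p=env.observe()["position"]+[0,0,.008]
v=o[1]-p;print(np.degrees(np.arctan2(-v[2],np.hypot(v[0],v[1])))-10.9, "tip in case",C.T@(o[1]-O),"pivot in case",C.T@(p-O))
E
```

```text
[[0.5633 0.0406 0.0937]
 [0.5028 0.0336 0.0432]] len 0.0791 tilt 39.7
28.680199359678845 tip in case [-0.0665935   0.00100855  0.02370285] pivot in case [-0.01802468  0.00100855  0.03190039]
```

Call:
nudge_tcp --motion '[{"tx":-0.0005,"tz":-0.001,"jaw":0.02},{"jaw":0.02},{"jaw":0.052},{"jaw":0.06},{"jaw":0.066},{"jaw":0.07},{"jaw":0.07}]'

```text
time_s: 15.5
position: [0.5395, 0.0379, 0.0655]
tool_rot: [[0.993, 0.116, -0.0], [0.116, -0.993, 0.0], [-0.0, -0.0, -1.0]]
ft_force: [0.2, 0.1, 0.3]
grip_width: 0.0701
gripper_force: 0.0
```

Call:
nudge_tcp --motion '[{"tx":-0.005,"tz":-0.0087,"jaw":0.07},{"tx":-0.015,"tz":-0.026,"jaw":0.07},{"tx":-0.02,"tz":-0.0346,"jaw":0.07},{"tx":-0.02,"tz":-0.0346,"jaw":0.07},{"tx":-0.01,"tz":-0.0173,"jaw":0.07},{"tz":-0.045,"jaw":0.07},{"jaw":0.05}]'

```text
time_s: 16.2
position: [0.4712, 0.0296, 0.2373]
tool_rot: [[0.993, 0.116, 0.01], [0.116, -0.993, -0.002], [0.01, 0.003, -1.0]]
ft_force: [-0.3, -0.0, 0.1]
grip_width: 0.057
gripper_force: 0.0
```

```bash
python3 - <<'E'
from rig import env
import cv2,numpy as np
D={}
for n in("scene","top","wrist"):
    d=env.get_image(n);np.savez(f"pics/{n}8.npz",**d);D[n]=np.clip(d["pixels"][:,:,::-1].astype(float)*1.5,0,255).astype(np.uint8)
f=lambda n,u,v:cv2.resize(D[n][v:v+90,u:u+120],(400,300),interpolation=2)
cv2.imwrite("pics/c8.png",np.vstack([np.hstack([f("scene",205,150),f("top",205,160)]),np.hstack([cv2.resize(D["wrist"],(400,300)),cv2.resize(D["scene"],(400,300))])]))
E
```

```text
(no output)
```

View pics/c8.png

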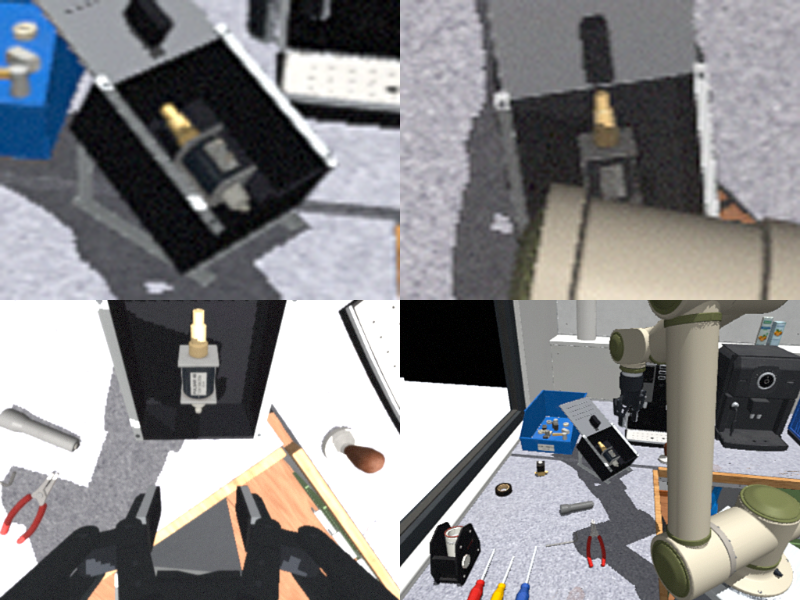

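The pump lies flat inside: the scene panel shows its orange tip at (168,108) and white tip at (240,208), square to the case walls. Next I'll shut the cover.

Call:
nudge_tcp --motion '[{"tx":0.038,"ty":-0.0005,"jaw":0.05},{"tx":0.038,"ty":-0.0005,"jaw":0.05},{"tx":0.038,"ty":-0.0005,"jaw":0.05},{"tx":0.036,"ty":-0.0005,"jaw":0.045},{"tz":0.03,"jaw":0.045},{"tz":0.02,"jaw":0.045},{"jaw":0.045}]'

```text
time_s: 17.05
position: [0.6171, 0.0494, 0.1774]
tool_rot: [[0.993, 0.116, -0.009], [0.116, -0.993, 0.001], [-0.009, -0.002, -1.0]]
ft_force: [0.8, 0.3, 0.3]
grip_width: 0.0452
gripper_force: 0.0
```

Call:
nudge_tcp --motion '[{"jaw":0},{"jaw":0},{"jaw":0},{"jaw":0},{"jaw":0}]' --clamp_n 50

```text
time_s: 17.55
position: [0.619, 0.0486, 0.183]
tool_rot: [[0.993, 0.115, 0.002], [0.115, -0.993, -0.001], [0.002, 0.001, -1.0]]
ft_force: [0.1, -6.2, 4.6]
grip_width: 0.0169
gripper_force: 50.7
```

Call:
nudge_tcp --motion '[{"tx":-0.0173,"tz":0.01,"jaw":0},{"tx":-0.0217,"tz":0.0125,"jaw":0},{"tx":-0.0217,"tz":0.0125,"jaw":0},{"tx":-0.0217,"tz":0.0125,"jaw":0},{"tx":-0.0217,"tz":0.0125,"jaw":0},{"tx":-0.0173,"tz":0.01,"jaw":0},{"jaw":0}]'

```text
time_s: 18.25
position: [0.4965, 0.0334, 0.1117]
tool_rot: [[0.993, 0.115, -0.001], [0.115, -0.993, -0.003], [-0.001, 0.003, -1.0]]
ft_force: [-3.4, -13.3, 0.4]
grip_width: 0.0169
gripper_force: 50.7
```

Call:
nudge_tcp --motion '[{"tx":-0.0052,"tz":0.003,"jaw":0},{"tx":-0.0043,"tz":0.0025,"jaw":0},{"jaw":0},{"jaw":0}]'

```text
time_s: 18.65
position: [0.4889, 0.0324, 0.1072]
tool_rot: [[0.993, 0.116, 0.001], [0.116, -0.993, -0.003], [0.001, 0.003, -1.0]]
ft_force: [-3.0, -14.1, 4.5]
grip_width: 0.0169
gripper_force: 51.3
```

Call:
nudge_tcp --motion '[{"tx":-0.0026,"tz":0.0015,"jaw":0},{"tx":-0.0017,"tz":0.001,"jaw":0},{"jaw":0},{"jaw":0}]'

```text
time_s: 19.05
position: [0.4858, 0.032, 0.1054]
tool_rot: [[0.993, 0.116, 0.004], [0.116, -0.993, -0.003], [0.004, 0.004, -1.0]]
ft_force: [-0.5, -11.7, 8.9]
grip_width: 0.017
gripper_force: 51.7
```

Call:
nudge_tcp --motion '[{"tx":-0.0017,"tz":0.001,"jaw":0},{"jaw":0},{"jaw":0}]'

```text
time_s: 19.35
position: [0.4858, 0.032, 0.1053]
tool_rot: [[0.993, 0.116, 0.009], [0.116, -0.993, -0.003], [0.009, 0.004, -1.0]]
ft_force: [4.8, -9.6, 13.0]
grip_width: 0.0171
gripper_force: 52.2
```

The cover has stopped moving after 155 mm of travel, so it is against its stop. I'll release, rise clear and check.

Call:
nudge_tcp --motion '[{"jaw":0.04},{"jaw":0.045},{"jaw":0.045},{"tz":-0.03,"jaw":0.05},{"tz":-0.045,"jaw":0.06},{"tz":-0.045,"jaw":0.07},{"tz":-0.0167,"jaw":0.085},{"jaw":0.085}]'

```text
time_s: 20.15
position: [0.4833, 0.0336, 0.2418]
tool_rot: [[0.993, 0.116, 0.005], [0.116, -0.993, -0.001], [0.005, 0.001, -1.0]]
ft_force: [1.0, 0.4, -0.7]
grip_width: 0.085
gripper_force: 0.0
```

```bash
python3 - <<'E'
from h import *
from rig import env
np.set_printoptions(precision=1,suppress=True)
a=cv2.imread("pics/w1.png",0);w=env.get_image("wrist");b=cv2.cvtColor(w["pixels"],7)
w1=dict(np.load("pics/w1.npz"))
for n,im,d in(("before",a,w1),("now",b,w)):
    c=[]
    for j in(0,.005,.01):
        p=proj(d,W([[x-.043+j,y+.0015,z] for x in(-.022,.022) for y in(.009,-.009) for z in(.067,.097)]));c.append((p[:,1].min().round(1),p[:,1].max().round(1)))
    k=int(p[:,0].mean());col=im[100:240,k-3:k+4].mean(1);r=np.where(col<35)[0]+100;print(n,c,r.min(),r.max())
o=env.observe();print(o["position"],o["time_s"],o["ft_force"])
s=env.get_image("scene")["pixels"];print(np.abs(s[140:290,130:250].astype(int)-S["pixels"][140:290,130:250]).mean())
E
```

```text
before [(np.float64(141.0), np.float64(198.2)), (np.float64(136.6), np.float64(194.7)), (np.float64(132.1), np.float64(191.2))] 139 192
now [(np.float64(139.1), np.float64(196.6)), (np.float64(134.7), np.float64(193.1)), (np.float64(130.1), np.float64(189.5))] 142 194
[0.5 0.  0.2] 20.2 [-0.1  0.  -0.3]
6.510851851851852
```

```bash
python3 -c "
from rig import env
print(env.close_job())"
```

```text
the job is handed in; nothing more can be done
None
```

The pump is lying flat in the case, released, with the cover slid back against its front stop, and the job was handed in at about 20 s; I had no verdict back, and I never went near the torch, valve or tamper.

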